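# File a tattoo sample board in the lever arch file

## Task

A sample board lies in the open lever arch file, short of the rings. Lift the lever to spring the rings open, slide the board fully home, flush against the ring mechanism, and then press the lever all the way down so that the rings close through the board's two holes. Leave the two bottles standing.

Things in the scene. Friction and masses are not known exactly. Their poses are not given: they have to be found in the camera images.
- cover_front (a point): Grey lever arch file lying open, fixed to the table: back cover (280 x 260 x 6 mm) towards the robot, steel ring mechanism near the spine, front cover flat beyond. Point: on the back cover's near edge, top face, in line with the stop, 6 mm above the table, 233 mm short of the stop. Axes as stop. Two guide strips, tops 15 mm above the table, inner faces at y = +68 and -68 mm, flank the board.
- stop (a point): Middle of the near face of the ring mechanism's steel base (150 mm wide, top 16 mm above the table), 9 mm above the table: end stop for the board. Fixed to the file. x points horizontally across the file towards the spine, away from the robot (the way the board slides home), y to the left along the mechanism, z up.
- ring_left (a point): Tip of the left ring, a 6 mm steel wire arch, top 58 mm above the table when shut; rings are 80 mm apart, at y = +40 and -40 mm of the stop. Shut, the tip is 24 mm on the robot's side of the stop, 12 mm above the table (its round end 3 mm lower), and bars the board's way; open, about 40 mm above the table, clear of the board. Turns with the lever.
- ring_right (a point): Tip of the right ring, the same as the left one.
- lever (a joint): Angle of the lever, one piece with the two rings (rad): 0 with the rings shut, 0.8 fully lifted with the rings open; stops at both ends. An over-centre toggle (a steel block between the rings that rocks over as the lever moves) pulls it to the nearer end: below about 0.45 it goes back shut, above it springs fully open. It takes 1 to 4 N at the finger roll to move, and stays at either end by itself.
- lever_pivot (a point): Point on the hinge axis of lever and rings, in the lever's plane of movement: 22 mm above the table, 12 mm beyond the stop and 105 mm to its left. Fixed to the file, axes as stop; the hinge axis is y.
- lever_bar (a point): Centre of the steel finger roll (bar along y, 44 mm long, 12 mm thick) at the free end of the lever, a 10 mm wire that runs from the pivot towards the robot, left of the board. From the pivot, in the file's axes: x -110, z +38 mm shut (48 mm of free height under it), x -49, z +105 mm open, on a circle of radius 116 mm. Its axes turn with the lever.
- board_edge (a point): Sample board: loose white rigid plate, 120 (x) x 130 (y) x 6 mm, about 130 g, flat on the back cover between the guide strips; black decoration, two 16 mm square holes centred 24 mm from its far edge, upright lip along its near edge. Point: middle of the far edge, half-way up the plate; x towards the stop, z up. It starts 35 to 75 mm short of the stop; home, it touches it.
- board_lip (a point): Middle of the outer (near) face of the board's lip, 120 mm behind board_edge and 16 mm above the board's underside. The lip is 130 mm long, 10 mm thick, its top 26 mm above the underside (32 mm above the table). Axes as board_edge.
- foam_bottle: Clear bottle, 54 mm in diameter, 190 mm tall, standing on the table left of the file; origin at the centre of its underside, z up.
- soap_bottle: Clear bottle with label and black cap, 60 mm in diameter, 160 mm tall, standing on the table right of the file; origin at the centre of its underside, z up.
Mind the look-alikes: they are no part of the job. What is meant by the part that bears board_edge is not red or turquoise, and is the larger of those in its own colour.

How it is judged:
On the way, in this order (a step that is already met when the one before it is completed fails the run):
1. the lever is lifted and the rings are fully open (lever above 0.7 rad) (value of joint lever above 0.7 rad), for 0.2 s.
2. with the rings still open (lever above 0.5 rad), the board is home: its far edge within 4 mm of the stop (value of joint lever above 0.5 rad and x of board_edge in the frame of stop above -0.004 m), for 0.2 s.
At the end, for the whole second after the job is handed in: The lever is down and the rings are shut (lever below 0.06 rad) and still, and the board lies flat on the cover (within 0.04 rad) with its far edge within 4 mm of the stop, so the rings pass through its holes (value of joint lever below 0.06 rad and x of board_edge in the frame of stop above -0.004 m and z of board_edge in the frame of stop below 0.004 m and angle between board_edge's own z axis and vertical below 0.04 rad and velocity of joint lever below 0.05 rad/s); the robot touches nothing.
It fails at once if a bottle is knocked over (tilted by more than 0.6 rad) (angle between any of foam_bottle, soap_bottle's own z axis and vertical above 0.6 rad).
It also fails if it takes over 51 s, if anything falls off the work surface, if the arm or the gripper's body presses on something with over 40 N, if the wrist force passes 120 N, or if a joint passes its speed limit or range.

## Robot

A 6-joint arm with a two-finger parallel gripper is mounted at the origin on the work surface. World frame = base frame: x ahead of the robot, y to its left, z up, the work surface at z = 0. Lengths are in m, angles in rad, forces in N, time in s.
With the tool pointing down it reaches from about 0.35 to 0.85 m from the base axis. Payload 8.1 kg.
Tool frame: the origin (TCP) lies midway between the tips of the shut fingers; the grasp point (between the pads) lies 19 mm behind it; x points along the fingers, y is the direction in which the jaws open and shut, and the axes are right-handed (so a half turn about x gives the same grasp; the last joint's range is limited). The gripper opens to 85 mm and grips with 20 to 120 N. Pads are 22 mm wide; open, the fingers measure 114 mm over their backs; the gripper's body (76 mm by 85 mm) begins 54 mm behind the grasp point. The pads swing forward as they close: fully open they stand 13 mm farther back than shut.
Start: joints at [-1.279, 0.13, 1.488, -0, 1.523, -0.085], TCP at [0.221, -0.558, 0.231] pointing down, gripper open.
Joint ranges: [-2.96, 2.96], [-0.89, 2.26], [0.02, 2.5], [-1.34, 4.48], [0, 2.73], [-2.66, 2.66]. Speed limits (rad/s): [2.39, 2.39, 2.79, 3.14, 3.14, 3.14].

## Interface

Orientations are given as a unit quaternion [w, x, y, z].
In Python, from workcell import r gives the robot as it stands. The module is installed in compiled form; this text tells all that it offers.
- The arm moves only by the shell command python3 -m handwheel 'ROWS'. ROWS is JSON, a list of rows, each a list of 5 numbers: the shift along the world's x, y, z in units of 25 mm (1.0 is 25 mm), then the turn about the world's z in units of 6 degrees (1.0 is 6 degrees), then the opening, from 0 (shut) to 1 (fully open). In form: [[dx, dy, dz, turn, jaw], ...]. A call has 1 to 20 rows; each row shifts and turns the pose as measured when the row begins; what a row does not reach is not made up. A row lasts 1/8 s, in which the tool goes at most 62.5 mm and 10.7 degrees, less where a joint would pass 70% of its speed; a pose out of reach is approached as far as the arm can. A call is refused whole if a number of a shift passes 1 or a number of a turn 1, either way. A call with a gripper value outside its range is refused whole. The fingers move at their own pace and stop on an object; the grip force is fixed at half the most. Time passes only in rows, so rows that do not move let the fingers close. It gives the time, the measured TCP pose, the force and the opening at its end, in the units of the state.
- r.get_obs(): the state, without advancing time (a new reading comes with each control period).
- r.get_image(name): name is "scene" or "side" or "wrist"; returns a dict with "frame" (384x512x3 uint8, red, green, blue), "fx", "fy", "cx", "cy" (pixels), "position" and "rotation" of the camera in the world. Camera axes: x right, y down, z forward; pixel columns grow to the right and rows downward; lengths in m; the calibration is good to about 2 mm. A picture is of the moment at which its call begins. There is no depth.
- r.sign_off(): hands the job in, once; it reports no verdict.
The state is a dict: "t": time; "joints": joint angles; "qd": joint speeds; "joint_torque": joint torques, N m; "tcp_pos": TCP position; "orientation": TCP orientation; "contact_force": force on the tool from outside, world axes, zero at the start; "wrist_torque": the same for the moment, N m; "gripper_width": opening from 0.0 (shut) to 1.0 (fully open).
Only numpy, scipy, OpenCV 4.12 (cv2) and the standard library are available. Lean on these libraries where they do the work, as an engineer would, in place of code of your own. Each camera call takes 0.05 s, during which the arm holds its last target. There are 200 camera calls.

## Working session

There is one attempt and no reset: what is moved stays moved. The work goes in short steps, Python scripts to look and compute and a shell command to move; the robot and the scene stay as the last step left them, time stands still between calls to the robot, and variables do not carry over. Pictures are saved under pics/ and viewed, about 8 in all and at most 12, crops included, and the job is handed in when it is done.

```bash
mkdir -p pics; cat > h.py <<'E'
import numpy as np, cv2
from workcell import r
def snap(n,f):
    im=r.get_image(n); cv2.imwrite(f,im["frame"][:,:,::-1]); np.savez(f+'.npz',**im); return im
def ray(im,u,v,z):
    d=np.array([(u-im["cx"])/im["fx"],(v-im["cy"])/im["fy"],1]); R=np.array(im["rotation"]).reshape(3,3); p=np.array(im["position"])
    d=R@d; return p+d*(z-p[2])/d[2]
def proj(im,P):
    R=np.array(im["rotation"]).reshape(3,3); c=R.T@(np.array(P)-np.array(im["position"]))
    return im["fx"]*c[0]/c[2]+im["cx"],im["fy"]*c[1]/c[2]+im["cy"]
E
python3 - <<'E'
from h import *
a=snap("scene","pics/scene.png");b=snap("side","pics/side.png")
for i in(a,b):print(i["position"],i["fx"])
o=r.get_obs();print(o["t"],o["tcp_pos"],o["orientation"],o["contact_force"])
E
```

```text
[0.98967861 0.82024526 0.67812005] 496.3490804879938
[0.48627779 0.8186794  0.57015468] 428.4351278452873
0.1 [ 0.22064942 -0.5574191   0.23033745] [-0.13183202 -0.69454236 -0.1330287   0.6946471 ] [ 0.46566122 -0.25949321 -0.73980531]
```

View pics/scene.png

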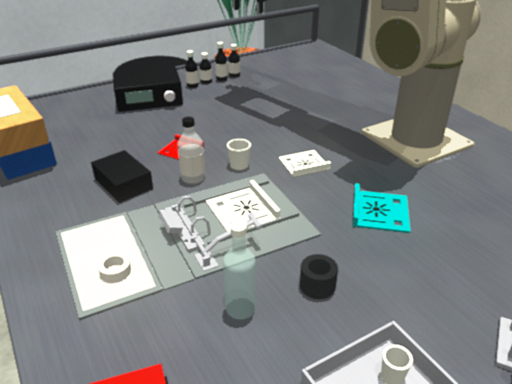

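View pics/side.png

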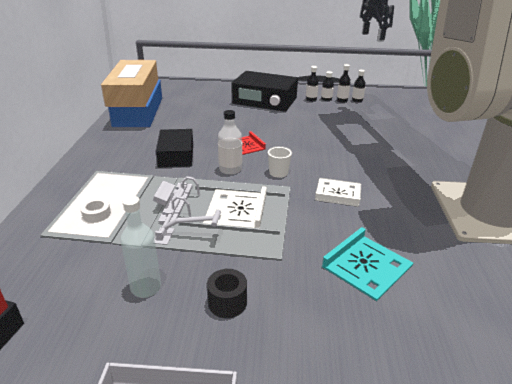

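Candidates for the board: white in the file (side 238,207; scene 245,207), small white plate (side 338,192; scene 305,162), red (side 248,145), turquoise (side 367,262). The white one in the file fits: it's the larger of the two white ones and lies between the guides. I'll confirm with an enlarged crop.

```bash
python3 - <<'E'
import cv2,numpy as np
a=cv2.imread("pics/scene.png")[165:285,140:340];b=cv2.imread("pics/side.png")[165:265,130:330]
f=lambda x,s:cv2.resize(x,None,fx=s,fy=s,interpolation=cv2.INTER_CUBIC)
a=f(a,2.7);b=f(b,2.7);cv2.imwrite("pics/crop1.png",np.vstack([a,b]));print(a.shape,b.shape)
E
```

```text
(324, 540, 3) (270, 540, 3)
```

View pics/crop1.png

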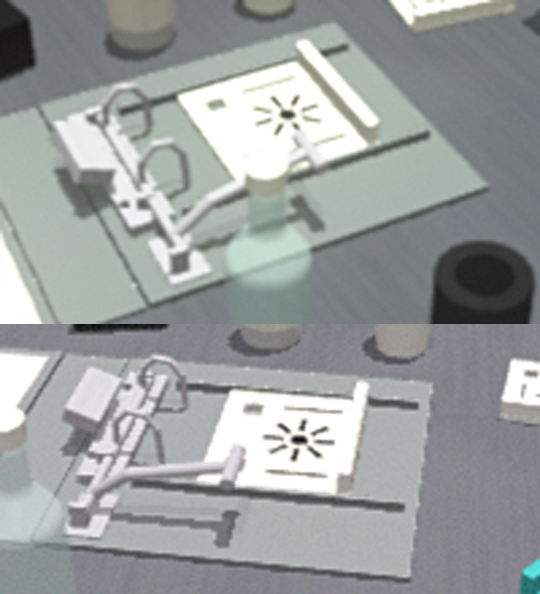

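```bash
python3 - <<'E'
from h import *
a=dict(np.load("pics/scene.png.npz"));b=dict(np.load("pics/side.png.npz"))
S=lambda x,y:(140+x/2.7,165+y/2.7)
D=lambda x,y:(130+x/2.7,165+(y-324)/2.7)
P=lambda n,im,uv,z:print(n,np.round(uv,1),ray(im,*uv,z).round(4))
P("nearL sc",a,S(487,186),.006);P("nearR sc",a,S(335,24),.006);P("farL sc",a,S(150,306),.006)
P("nearL sd",b,D(410,578),.006);P("nearR sd",b,D(432,382),.006)
P("lip topR sc",a,S(305,41),.032);P("lip topL sc",a,S(373,130),.032)
P("lip topR sd",b,D(363,385),.032);P("lip topL sd",b,D(346,478),.032)
P("board far R sc",a,S(180,95),.012);P("board farR sd",b,D(228,390),.012)
P("bar sc",a,S(310,150),.06);P("bar sd",b,D(234,467),.06)
P("foam base sc",a,(238,307),0);P("foam base sd",b,(144,284),0);P("soap sc",a,(192,177),0);P("soap sd",b,(230,165),0)
E
```

```text
Traceback (most recent call last):
  File "h.py", line 6, in ray
    d=np.array([(u-im["cx"])/im["fx"],(v-im["cy"])/im["fy"],1]); R=np.array(im["rotation"]).reshape(3,3); p=np.array(im["position"])
                                                                   ~~~~~~~~~~~~~~~~~~~~~~~~~~~~~~~~^^^^^
ValueError: cannot reshape array of size 4 into shape (3,3)
```

```bash
sed -i 's/R=np.array(im\["rotation"\]).reshape(3,3)/R=rot(im["rotation"])/; 2a from scipy.spatial.transform import Rotation\ndef rot(q): return Rotation.from_quat(np.array(q)[[1,2,3,0]]).as_matrix()' h.py
cat > m.py <<'E'
from h import *
a=dict(np.load("pics/scene.png.npz"));b=dict(np.load("pics/side.png.npz"))
S=lambda x,y:(140+x/2.7,165+y/2.7)
D=lambda x,y:(130+x/2.7,165+(y-324)/2.7)
P=lambda n,im,uv,z:print(n,np.round(uv,1),ray(im,*uv,z).round(4))
P("nearL sc",a,S(487,186),.006);P("nearR sc",a,S(335,24),.006);P("farL sc",a,S(150,306),.006)
P("nearL sd",b,D(410,578),.006);P("nearR sd",b,D(432,382),.006)
P("lip topR sc",a,S(305,41),.032);P("lip topL sc",a,S(373,130),.032)
P("lip topR sd",b,D(363,385),.032);P("lip topL sd",b,D(346,478),.032)
P("board far R sc",a,S(180,95),.012);P("board farR sd",b,D(228,390),.012)
P("bar sc",a,S(310,150),.06);P("bar sd",b,D(234,467),.06)
P("foam base sc",a,(238,307),0);P("foam base sd",b,(144,284),0);P("soap sc",a,(192,177),0);P("soap sd",b,(230,165),0)
E
python3 m.py; python3 -c "
from h import *
o=r.get_obs();print(rot(o['orientation']).round(3))"
```

```text
nearL sc [320.4 233.9] [0.4765 0.2019 0.006 ]
nearR sc [264.1 173.9] [ 0.4608 -0.0527  0.006 ]
farL sc [195.6 278.3] [0.7544 0.1874 0.006 ]
nearL sd [281.9 259.1] [0.4732 0.2005 0.006 ]
nearR sd [290.  186.5] [ 0.4587 -0.059   0.006 ]
lip topR sc [253.  180.2] [ 0.5172 -0.0092  0.032 ]
lip topL sc [278.1 213.1] [0.5332 0.1257 0.032 ]
lip topR sd [264.4 187.6] [ 0.5188 -0.0085  0.032 ]
lip topL sd [258.1 222. ] [0.5246 0.122  0.032 ]
board far R sc [206.7 200.2] [ 0.633  -0.0179  0.012 ]
board farR sd [214.4 189.4] [ 0.6375 -0.0204  0.012 ]
bar sc [254.8 220.6] [0.6057 0.1526 0.06  ]
bar sd [216.7 218. ] [0.6046 0.1523 0.06  ]
foam base sc [238 307] [0.7168 0.2843 0.    ]
foam base sd [144 284] [0.7198 0.2804 0.    ]
soap sc [192 177] [ 0.6161 -0.1381  0.    ]
soap sd [230 165] [ 0.6177 -0.159   0.    ]
[[-0.     0.368 -0.93 ]
 [ 0.002 -0.93  -0.368]
 [-1.    -0.002 -0.   ]]
```

The measurements agree: near edge mid ≈ (0.467, 0.073), yaw about -3.5°, cover 255–260 mm wide. The crop shows the larger white board between the guides. Lip is at x≈0.52, the far edge at ≈0.638 and the stop at ≈(0.700, 0.047), so the gap is about 61 mm. The bar is at ≈(0.607, 0.155, 0.06), within 5 mm of the model. I'll move above the bar's left half, jaws along x, to stay clear of the lever wire.

```bash
python3 -m handwheel '[[0.5,1,0,0.55,1],[0.5,1,0,0.55,1],[0.5,1,0,0.55,1],[0.5,1,0,0.55,1],[0.5,1,0,0.55,1],[0.5,1,0,0.55,1],[0.5,1,0,0.55,1],[0.5,1,0,0.55,1],[0.5,1,0,0.55,1],[0.5,1,0,0.55,1],[0.5,1,0,0.55,1],[0.5,1,0,0.55,1],[0.5,1,0,0.55,1],[0.5,1,0,0.55,1],[0.5,1,0,0.55,1],[0.5,1,0,0.55,1],[0.5,1,0,0.55,1],[0.5,1,0,0.55,1],[0.5,1,0,0.55,1],[0.5,1,0,0.55,1]]'
```

```text
t: 2.6
tcp_pos: [0.4719, -0.038, 0.2207]
orientation: [-0.493, -0.498, -0.503, 0.505]
contact_force: [0.2, -0.1, -0.6]
gripper_width: 1.002
```

```bash
python3 -m handwheel '[[0.6,0.9,-0.2,0,1],[0.6,0.9,-0.2,0,1],[0.6,0.9,-0.2,0,1],[0.6,0.9,-0.2,0,1],[0.6,0.9,-0.2,0,1],[0.6,0.9,-0.2,0,1],[0.6,0.9,-0.2,0,1],[0.6,0.9,-0.2,0,0.6],[0.6,0.9,-0.2,0,0.6],[0,0,0,0,0.6]]'; python3 - <<'E'
from h import *
o=r.get_obs();print(rot(o['orientation']).round(3))
snap("wrist","pics/w1.png");snap("side","pics/s1.png");c=snap("scene","pics/c1.png")
a=cv2.imread("pics/w1.png");b=cv2.imread("pics/s1.png")[80:280,90:340]
cv2.imwrite("pics/v1.png",np.vstack([cv2.resize(a,(400,300)),cv2.resize(b,(375,300))[:,:375] if 0 else cv2.copyMakeBorder(cv2.resize(b,(375,300)),0,0,0,25,0)]))
E
```

```text
t: 3.85
tcp_pos: [0.6079, 0.1733, 0.1685]
orientation: [-0.492, -0.495, -0.506, 0.507]
contact_force: [-0.0, 0.2, 1.1]
gripper_width: 0.605
[[-0.026  1.    -0.004]
 [ 0.002 -0.004 -1.   ]
 [-1.    -0.026 -0.002]]
```

View pics/v1.png

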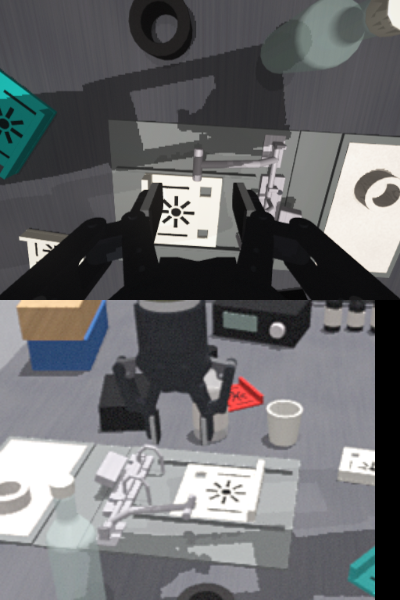

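```bash
python3 - <<'E'
from h import *
w=dict(np.load("pics/w1.png.npz"))
for n,(u,v),z in [("bar top end",(196,150),.06),("bar low end",(201,180),.06),("nearL",(109,121),.006),("nearR?",(112,248),.006),("foldL",(290,131),.006),("lipL",(145,178),.032)]:
    print(n,ray(w,u*1.28,v*1.28,z).round(4))
E
```

```text
bar top end [0.6024 0.1701 0.06  ]
bar low end [0.6086 0.1291 0.06  ]
nearL [0.4737 0.1965 0.006 ]
nearR? [ 0.4482 -0.0335  0.006 ]
foldL [0.7369 0.1819 0.006 ]
lipL [0.527  0.1178 0.032 ]
```

```bash
python3 -m handwheel '[[-0.1,-0.2,0,-0.6,0.6],[0,0,-0.8,0,0.6],[0,0,-0.8,0,0.6],[0,0,-0.8,0,0.6],[0,0,-0.8,0,0.6],[0,0,-0.8,0,0.6],[0,0,-0.8,0,0.6],[0,0,-0.2,0,0.6],[0,0,0,0,0.6]]'; python3 - <<'E'
from h import *
snap("wrist","pics/w2.png");snap("side","pics/s2.png")
a=cv2.imread("pics/w2.png");b=cv2.imread("pics/s2.png")[150:270,140:300]
cv2.imwrite("pics/v2.png",np.vstack([cv2.resize(a,(400,300)),cv2.resize(b,(400,300))]))
E
```

```text
t: 5.12
tcp_pos: [0.6073, 0.1677, 0.0378]
orientation: [-0.477, -0.514, -0.489, 0.519]
contact_force: [0.1, 0.2, -0.4]
gripper_width: 0.597
```

View pics/v2.png

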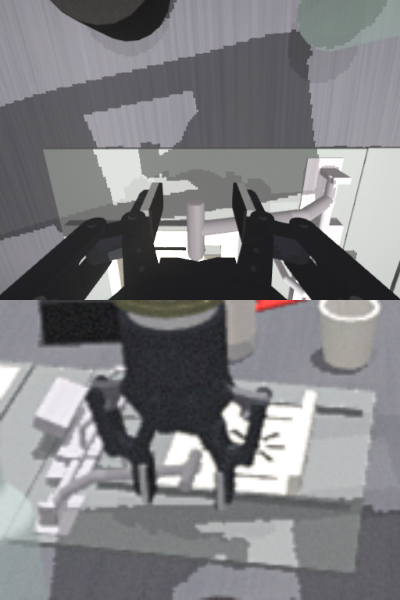

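The bar (wrist 195,228) sits centred between the pads, and the wire is clear on the robot-right side. Closing.

```bash
python3 -m handwheel '[[0,0,0,0,0.3],[0,0,0,0,0],[0,0,0,0,0],[0,0,0,0,0],[0,0,0,0,0]]'; python3 - <<'E'
import numpy as np
for t in np.arange(0,.85,.1):
    a=t; x,z=-110,38
    # lifting: rotate so z rises
    X=x*np.cos(a)+z*np.sin(a); Z=-x*np.sin(a)+z*np.cos(a); print(round(t,1),((X-x)/25).round(2),((Z-z)/25).round(2))
E
```

```text
t: 5.85
tcp_pos: [0.6058, 0.1675, 0.0386]
orientation: [-0.476, -0.513, -0.49, 0.52]
contact_force: [1.5, 1.6, -1.0]
gripper_width: 0.116
0.0 0.0 0.0
0.1 0.17 0.43
0.2 0.39 0.84
0.3 0.65 1.23
0.4 0.94 1.59
0.5 1.27 1.92
0.6 1.63 2.22
0.7 2.01 2.48
0.8 2.42 2.7
```

```bash
python3 -m handwheel '[[0.17,0,0.43,0,0],[0.22,0,0.41,0,0],[0.26,-0.02,0.39,0,0],[0.29,-0.02,0.36,0,0]]';python3 -m handwheel '[[0.33,-0.02,0.33,0,0],[0.36,-0.02,0.3,0,0],[0.38,-0.02,0.26,0,0],[0.2,0,0.1,0,0],[0,0,0,0,0]]'
```

```text
t: 6.35
tcp_pos: [0.6276, 0.1661, 0.0784]
orientation: [-0.474, -0.511, -0.491, 0.522]
contact_force: [-2.5, 3.5, 0.2]
gripper_width: 0.116
t: 6.98
tcp_pos: [0.6644, 0.1639, 0.1093]
orientation: [-0.476, -0.513, -0.49, 0.52]
contact_force: [1.7, 0.8, -3.3]
gripper_width: 0.113
```

```bash
python3 -m handwheel '[[0,0,0,0,0.5],[0,0,0,0,0.5],[0,0,0,0,0.5],[0,0,0.8,0,0.5],[0,0,0.8,0,0.5],[0,0,0.8,0,0.5],[0,0,0.8,0,0.5],[-0.9,-0.5,0,0,0],[-0.9,-0.5,0,0,0],[-0.9,-0.5,0,0,0],[-0.9,-0.5,0,0,0],[-0.9,-0.5,0,0,0],[-0.9,-0.5,0,0,0],[-0.9,-0.5,0,0,0],[-0.9,-0.5,0,0,0],[-0.9,-0.5,0,0,0],[0,0,0,0,0]]'; python3 - <<'E'
from h import *
snap("wrist","pics/w3.png");snap("scene","pics/s3.png")
a=cv2.imread("pics/w3.png");b=cv2.imread("pics/s3.png")[165:285,140:300]
cv2.imwrite("pics/v3.png",np.vstack([cv2.resize(a,(400,300)),cv2.resize(b,(400,300))]))
E
```

```text
t: 9.1
tcp_pos: [0.4612, 0.0487, 0.214]
orientation: [0.481, 0.519, 0.485, -0.514]
contact_force: [0.4, -0.3, 0.3]
gripper_width: 0.0
```

View pics/v3.png

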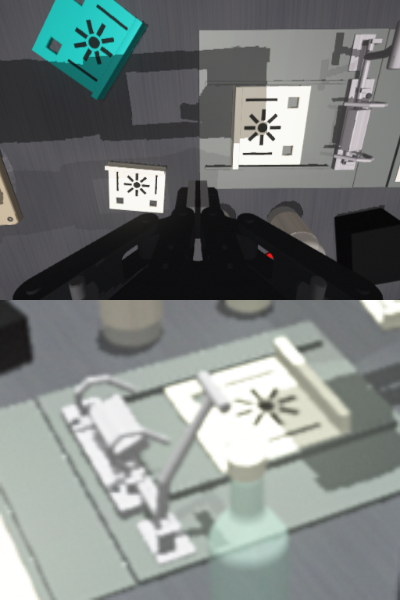

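Lever is up and the rings are open. Locating the lip from the wrist view: its outer edge runs (236,88)–(232,168), and the board's far edge (310,88)–(306,166).

```bash
python3 - <<'E'
from h import *
w=dict(np.load("pics/w3.png.npz"))
for n,(u,v),z in [("lipL",(236,88),.032),("lipR",(232,168),.032),("farL",(310,88),.012),("farR",(306,166),.012),("nearL",(199,31),.006),("nearR",(201,187),.006),("base top near L",(349,37),.016),("base near R",(338,166),.016)]:
    print(n,ray(w,u*1.28,v*1.28,z).round(4))
E
```

```text
lipL [0.5216 0.1142 0.032 ]
lipR [ 0.5133 -0.0123  0.032 ]
farL [0.6401 0.1055 0.012 ]
farR [ 0.645  -0.0259  0.012 ]
nearL [0.473  0.1976 0.006 ]
nearR [ 0.4597 -0.0571  0.006 ]
base top near L [0.6877 0.1731 0.016 ]
base near R [ 0.698 -0.028  0.016]
```

```bash
python3 -m handwheel '[[0.2,0.1,-1,0,0],[0,0,-1,0,0],[0,0,-1,0,0],[0,0,-1,0,0],[0,0,-1,0,0],[0,0,-1,0,0],[0,0,-0.9,0,0],[0,0,-0.6,0,0],[0,0,0,0,0]]'
```

```text
t: 10.32
tcp_pos: [0.4751, 0.0555, 0.0251]
orientation: [0.483, 0.521, 0.484, -0.511]
contact_force: [-0.1, -0.1, 0.5]
gripper_width: 0.0
```

```bash
python3 -m handwheel '[[0.3,-0.1,-0.25,0,0],[0.35,-0.05,0,0,0],[0.35,-0.05,0,0,0],[0.35,-0.05,0,0,0],[0.35,-0.05,0,0,0],[0.35,0,0,0,0],[0.35,-0.05,0,0,0],[0.35,0,0,0,0]]'
```

```text
t: 11.32
tcp_pos: [0.551, 0.0461, 0.0214]
orientation: [0.484, 0.522, 0.483, -0.51]
contact_force: [-0.3, 1.4, 0.6]
gripper_width: -0.003
```

```bash
python3 -m handwheel '[[0.2,0,0,0,0],[0.2,0,0,0,0],[0,0,0,0,0]]'
```

```text
t: 11.7
tcp_pos: [0.5624, 0.0461, 0.0214]
orientation: [0.485, 0.522, 0.483, -0.51]
contact_force: [0.3, -0.4, -0.3]
gripper_width: 0.005
```

```bash
python3 -m handwheel '[[0.2,0,0,0,0],[0.1,0,0,0,0]]'; python3 -m handwheel '[[0.1,0,0,0,0],[0.1,0,0,0,0]]'; python3 -m handwheel '[[0.1,0,0,0,0],[0.1,0,0,0,0]]'
```

```text
t: 11.95
tcp_pos: [0.5645, 0.0467, 0.0209]
orientation: [0.482, 0.519, 0.486, -0.513]
contact_force: [-18.4, -0.5, 21.3]
gripper_width: 0.001
t: 12.2
tcp_pos: [0.5643, 0.0466, 0.0211]
orientation: [-0.479, -0.515, -0.489, 0.516]
contact_force: [-15.9, -1.3, 14.6]
gripper_width: -0.002
t: 12.45
tcp_pos: [0.5642, 0.0466, 0.0212]
orientation: [-0.476, -0.512, -0.492, 0.519]
contact_force: [-14.9, -1.1, 13.7]
gripper_width: -0.001
```

```bash
python3 - <<'E'
from h import *
snap("side","pics/s4.png");snap("scene","pics/c4.png")
a=cv2.imread("pics/s4.png")[160:250,140:290];b=cv2.imread("pics/c4.png")[165:285,140:300]
cv2.imwrite("pics/v4.png",np.vstack([cv2.resize(a,(500,300),interpolation=2),cv2.copyMakeBorder(cv2.resize(b,(400,300),interpolation=2),0,0,0,100,0)]))
E
```

```text
(no output)
```

View pics/v4.png

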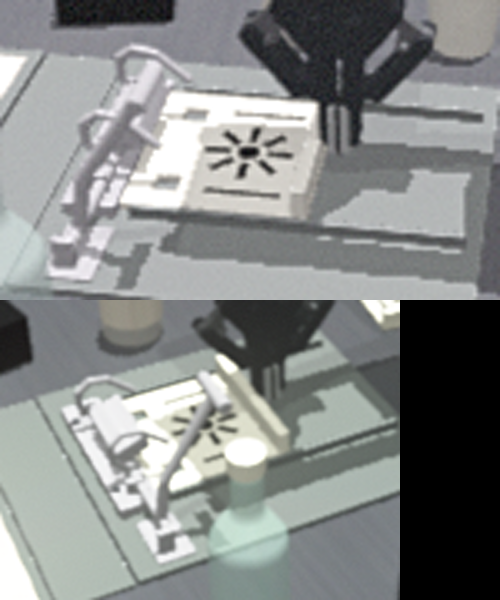

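The board's far edge meets the steel base and the push stalled hard at x=0.5645 (≈15–18 N), so it looks home. Backing off and rising for a wrist check.

```bash
python3 -m handwheel '[[-0.4,0,0,0,0],[-0.6,0,0,0,0],[-0.6,0,0,0,0],[0,0,1,0,0],[0,0,1,0,0],[0,0,1,0,0],[0,0,1,0,0],[0,0,1,0,0],[0,0,1,0,0],[0,0,1,0,0],[0,0,1,0,0.2],[0,0,0,0,0.5]]'; python3 - <<'E'
from h import *
snap("wrist","pics/w5.png")
a=cv2.imread("pics/w5.png")[0:260,230:512]
cv2.imwrite("pics/v5.png",cv2.resize(a,None,fx=2.3,fy=2.3,interpolation=2))
E
```

```text
t: 14.05
tcp_pos: [0.5203, 0.0469, 0.2268]
orientation: [-0.477, -0.513, -0.491, 0.518]
contact_force: [0.1, 0.1, -0.1]
gripper_width: 0.4
```

View pics/v5.png

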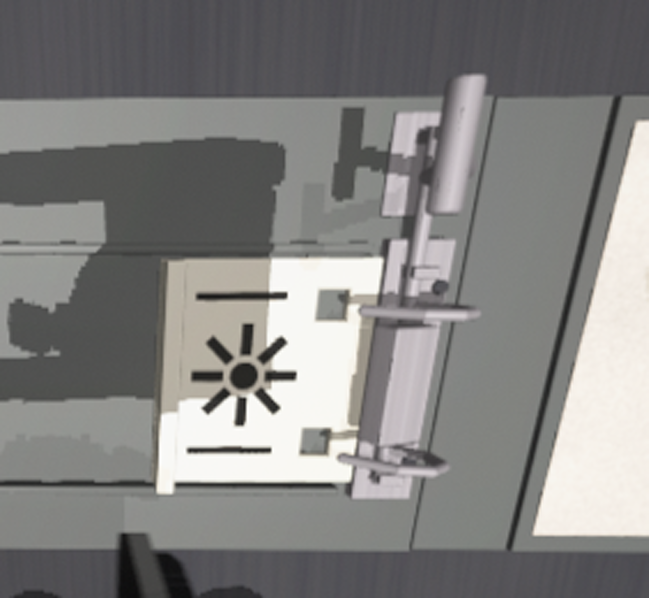

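Board is flush with the base on both sides (crop 383,258 and 350,484). Now re-grasping the bar at the known release pose.

```bash
python3 -m handwheel '[[0.8,0.65,0,0,0.5],[0.8,0.65,0,0,0.5],[0.8,0.65,0,0,0.5],[0.8,0.65,0,0,0.5],[0.8,0.65,0,0,0.5],[0.8,0.65,0,0,0.5],[0.8,0.65,0,0,0.5],[0.1,0.1,0,0,0.5],[0,0,0,0,0.5]]'
```

```text
t: 15.22
tcp_pos: [0.6589, 0.1655, 0.207]
orientation: [-0.472, -0.507, -0.495, 0.524]
contact_force: [-0.6, -0.4, -0.8]
gripper_width: 0.501
```

```bash
python3 -m handwheel '[[0.2,0,-0.6,0,0.5],[0,0,-0.6,0,0.5],[0,0,-0.6,0,0.5],[0,0,-0.6,0,0.5],[0,0,-0.6,0,0.5],[0,0,-0.6,0,0.5],[0,0,-0.2,0,0.5],[0,0,0,0,0.2],[0,0,0,0,0],[0,0,0,0,0],[0,0,0,0,0]]'
```

```text
t: 16.6
tcp_pos: [0.6633, 0.1639, 0.1045]
orientation: [-0.472, -0.507, -0.495, 0.525]
contact_force: [2.5, 1.0, -4.1]
gripper_width: 0.113
```

```bash
python3 -m handwheel '[[-0.41,0.02,-0.22,0,0],[-0.38,0.02,-0.26,0,0],[-0.36,0.02,-0.3,0,0],[-0.33,0.02,-0.33,0,0],[-0.29,0.02,-0.36,0,0]]';python3 -m handwheel '[[-0.26,0.02,-0.39,0,0],[-0.22,0,-0.41,0,0],[-0.17,0,-0.43,0,0],[-0.05,0,-0.25,0,0],[0,0,-0.1,0,0]]'
```

```text
t: 17.23
tcp_pos: [0.6222, 0.1665, 0.0714]
orientation: [-0.475, -0.51, -0.492, 0.521]
contact_force: [0.7, -0.9, 3.8]
gripper_width: 0.116
t: 17.85
tcp_pos: [0.6061, 0.1678, 0.0404]
orientation: [-0.476, -0.512, -0.491, 0.52]
contact_force: [-13.9, -4.6, 22.1]
gripper_width: 0.113
```

```bash
python3 -m handwheel '[[0,0,0,0,0.5],[0,0,0,0,0.5],[0,0,0,0,0.5],[0,0,0.8,0,0.5],[0,0,0.8,0,0.5],[0,0,0.8,0,0.5],[0,0,0.8,0,0.5],[0,0,0.8,0,0.5],[0,0,0.8,0,0.5],[0,0,0,0,0.5]]'; python3 - <<'E'
from h import *
snap("side","pics/s6.png");w=snap("wrist","pics/w6.png")
a=cv2.imread("pics/s6.png")[160:250,140:290];b=cv2.imread("pics/w6.png")[150:384,100:480]
cv2.imwrite("pics/v6.png",np.vstack([cv2.resize(a,(500,300),interpolation=2),cv2.resize(b,(500,300),interpolation=2)]))
E
```

```text
t: 19.1
tcp_pos: [0.6039, 0.1675, 0.169]
orientation: [-0.476, -0.511, -0.492, 0.52]
contact_force: [0.3, 0.9, 0.6]
gripper_width: 0.498
```

View pics/v6.png

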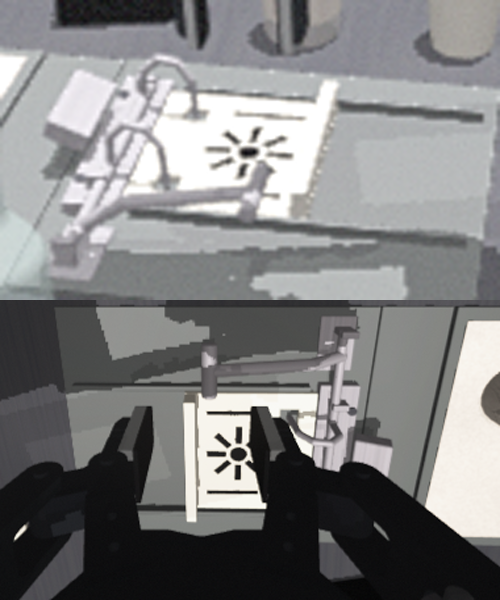

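```bash
python3 - <<'E'
from h import *
for n,p,box in [("side","pics/side.png",(204,205,224,232)),]:
    a=cv2.imread(p);snap(n,"pics/f.png");b=cv2.imread("pics/f.png")
    x0,y0,x1,y1=box
    for nm,(X0,Y0,X1,Y1) in {"bar":box,"left ring/toggle":(155,180,188,212)}.items():
        m=cv2.matchTemplate(b[Y0-8:Y1+8,X0-8:X1+8],a[Y0:Y1,X0:X1],cv2.TM_CCOEFF_NORMED);_,v,_,l=cv2.minMaxLoc(m);print(nm,"shift px",l[0]-8,l[1]-8,round(v,2))
i=dict(np.load("pics/side.png.npz"))
for P in([.6055,.15,.06],[.6078,.15,.0666]):print(np.round(proj(i,P),1))
# board: lip line in side view now
for n,(x,y) in {"lipR":(333,83),"lipL":(303,198)}.items():print(n,ray(i,140+x*.3,160+y*.3,.032).round(4))
o=r.get_obs();print(o["t"],o["contact_force"])
E
```

```text
bar shift px 0 0 0.63
left ring/toggle shift px 0 0 0.89
[216.4 217.2]
[215.1 214.5]
lipR [ 0.5762 -0.0147  0.032 ]
lipL [0.5812 0.1181 0.032 ]
19.25 [-0.1052736  -0.35128727 -1.02768518]
```

```bash
python3 -c "
from workcell import r
print(r.sign_off())"
```

```text
the job is handed in; nothing more can be done
None
```

I handed the job in at about t = 19 s, well inside the 51 s limit. No verdict was reported, so these results rest on my own camera and force checks.

I gripped the lever's finger roll on its left half and lifted it along its arc until the rings were open. I then pushed the board by its lip until it stopped dead against the ring mechanism, gripped the roll again, swung the lever down, let go and withdrew upwards.

**Last checks**
- **Lever:** the roll is back where it started, with 0 px shift in the side view, where 0.06 rad would show as about 3 px. The match score was only 0.63 for the roll, because the background had changed, but 0.89 for the ring and toggle area.
- **Rings:** both tips sit in the board's two holes.
- **Board:** the far edge touched the ring mechanism's base at both ends before closing. Afterwards the lip was at x ≈ 0.578, which puts the far edge at about 0.698, against a stop measured at 0.698–0.700. I judged flatness by eye only.
- **Bottles and arm:** I did not check the bottles in a final full view; no move came near them, and the bases in view looked undisturbed. The tool force at the end was about 1 N (sensor noise), and the gripper was clear of everything.

**One mismatch:** the gripper stopped about 6 mm higher than I expected when closing the lever, with about 22 N upward. I put this down to the roll slipping slightly in the pads, since the image checks show the lever fully shut.

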